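Lay the glue stick on its rest

ROBOT

A 7-joint arm with a two-finger parallel gripper is mounted at the origin on a cart in front of the work surface, level with it; the furniture and walls round the work are solid. World frame = base frame: x ahead of the robot, y to its left, z up, the work surface at z = 0. Lengths are in mm, angles in rad, forces in N, time in s.
With the tool pointing down it reaches from about 400 to 875 mm from the base axis. Payload 6.5 kg.
Tool frame: the origin (TCP) lies at the very end of the fingers, on their centre line; the grasp point (between the pads) lies 19 mm behind it; z points along the fingers, y is the line along which they close (so a half turn about z gives the same grasp; the last joint's range is limited). The gripper opens to 85 mm and grips with 20 to 120 N. Pads are 22 mm wide; open, the fingers measure 114 mm over their backs; the gripper's body (76 mm by 85 mm) begins 54 mm behind the grasp point. The pads swing forward as they close: fully open they stand 13 mm farther back than shut.
Start: joints at [-1.338, 0.536, -0.004, 1.538, 0.003, 1.067, -0.071], TCP at [191.338, 621.192, 231.29] pointing down, gripper open.
Joint ranges: [-2.7, 2.7], [-0.37, 2.16], [-1.27, 1.26], [0.24, 2.4], [-1.31, 4.45], [0.19, 1.91], [-2.76, 2.76]. Speed limits (rad/s): [2.39, 2.39, 3.14, 3.14, 3.14, 3.14, 3.14].

INTERFACE

Orientations are given as a 3x3 rotation matrix whose columns are the frame's x, y, z axes.
In Python, from station import state, snapshot, sign_off gives the robot as it stands.
- The arm moves only by the tool servo_tool, never from a script. Its argument "rows" is a list that holds one entry, the list of rows, each a list of 7 numbers: the closure, from 0 (fully open) to 1 (shut), then the shift along the tool's x, y, z in mm, then the turn, a rotation vector about the tool's x, y, z in degrees. A call has exactly 5 rows; each row shifts and turns the commanded pose from where the row before left it, along the tool's axes as they then stand; what a row does not reach is not made up. A row lasts 1/10 s, in which the tool goes at most 50 mm and 8.59 degrees, less where a joint would pass 70% of its speed; a pose out of reach is approached as far as the arm can. A call is refused whole if a number of a shift passes 50 or a number of a turn 8.59, either way. A call with a gripper value outside its range is refused whole. The fingers move at their own pace and stop on an object; "newtons" is the grip in N (left out, the last holds). Time passes only in rows, so rows that do not move let the fingers close, or fill a call up. It gives the time, the measured TCP pose, the force, the opening and the grip force at its end, in the units of the state.
- state(): the state, without advancing time (a new reading comes with each control period).
- snapshot(name): name is "side" or "top" or "wrist"; returns a dict with "pixels" (384x512x3 uint8, blue, green, red), "vfov" (degrees; the focal length in pixels is half the picture's height over the tangent of half this angle, whatever the lens; pixels are square), "cx", "cy" (the principal point, pixels), "pose" (4x4, takes a point from camera to world coordinates). Camera axes: x right, y down, z forward; pixel columns grow to the right and rows downward; lengths in mm; the calibration is good to about 2 mm. A picture is of the moment at which its call begins. There is no depth.
- sign_off(): hands the job in; it is judged then, once.
The state is a dict: "t": time; "joint_positions": joint angles; "joint_vel": joint speeds; "joint_efforts": joint torques, N m; "ee_pos": TCP position; "tool_rot": TCP orientation; "wrist_force": force on the tool from outside, world axes, zero at the start; "moment": the same for the moment, N m; "grip_width": opening from 0.0 (shut) to 1.0 (fully open); "finger_force": force on a finger pad.
Only numpy, scipy, OpenCV 4.12 (cv2) and the standard library are available. Lean on these libraries where they do the work, as an engineer would, in place of code of your own. Each camera call takes 0.05 s, during which the arm holds its last target. There are 200 camera calls.

TASK

Pinch the standing glue stick by its orange cap from above and, keeping its bottom end pressed on the table, pivot it down between the fingers without letting it fall, until it lies level there with the gripper pointing straight down. Then lay it, still pinched, on the two saddles of the wooden rest with its bottom end just short of the rest's dark end plate and its cap sticking out over the other end, and let go. Leave the ink tin, the eraser and the stamp where they are.

Things in the scene. Friction and masses are not known exactly. Their poses are not given: they have to be found in the camera images.
- glue_stick: White glue stick with an orange cap, about 30 g, 96 mm long, standing on the table at the start. Body 25 mm in diameter; the last 26 mm is the cap, 27 mm in diameter, fixed. Origin: centre of its flat bottom end. z runs along its length from the bottom towards the cap (up at the start). Lying on the table, its centre line is 13 mm above it.
- cap (a point): Middle of the orange cap, on the stick's centre line, 83 mm from the bottom end. Pinched at about 10 N across the cap, the stick turns about the line through the pads when its bottom end is held against the table, and otherwise keeps its angle.
- rest: Low fixed wooden rest. Base 83 (x) by 60 mm, 6 mm thick; two V saddles 6 mm thick, 8.5 mm towards -x and 33.5 mm towards +x from the middle, open at the top, 44 mm wide, 28 mm high; a dark end plate at the -x end, 44 mm wide, 37 mm high, inner face 36.5 mm from the middle. Nothing stands at or beyond the +x end, where the cap sticks out. Origin: middle of the underside.
- seat (a point): Where the centre of the stick's bottom end belongs: 30 mm above the table, 8 mm from the end plate's inner face, 28.5 mm from the rest's middle towards -x. Axes as the rest's: its x is the way from the stick's bottom end to its cap. The lying stick's body sinks into both saddles with its centre line at this height.
- ink_tin: Round white and pale green ink tin, 62 mm in diameter, 20 mm high, loose on the table. Origin: centre of its underside.
- eraser: Green eraser, 19x44x11 mm, loose on the table. Origin: centre of its underside.
- stamp_1: Rubber stamp with a dark handle, base 40x40 mm, 74 mm tall, standing loose on the table. Origin: centre of its underside.
There are look-alikes about, which are no part of the job. Leave any blue or green look-alike of the glue_stick alone.

How it is judged:
By the outcome, as a careful person would: the job done as asked, in the order asked, and still so for the second after the job is handed in, with the robot touching nothing.
It also fails if it takes over 51 s, if anything falls off the work surface, if the arm or the gripper's body presses on something with over 40 N, if the wrist force passes 120 N, or if a joint passes its speed limit or range.

## Working session

There is one attempt and no reset: what is moved stays moved. The work goes in short steps, Python scripts to look and compute and a tool call to move; the robot and the scene stay as the last step left them, time stands still between calls to the robot, and variables do not carry over. Pictures are saved under pics/ and viewed, at most 10 in all, crops included, and the job is handed in when it is done.

Besides the shell and the picture viewer there is one more tool, called after "Request:" as name(argument=value, ...), one argument or row to a line, values as JSON. servo_tool: Moves the arm, as the interface text tells. Its arguments: {"type":"object","properties":{"rows":{"type":"array","items":{"type":"array","items":{"type":"array","items":{"type":"number"}}}},"newtons":{"type":"number"}},"required":["rows"]}

```bash
mkdir -p pics
cat > h.py <<'E'
import numpy as np,cv2,sys
from station import state,snapshot,sign_off
def snap(n,f,crop=None,s=1):
    d=snapshot(n);np.savez(''+f+'.npz',**d)
    im=d['pixels']
    if crop: x0,y0,x1,y1=crop;im=im[y0:y1,x0:x1]
    cv2.imwrite('pics/'+f+'.png',cv2.resize(im,None,fx=s,fy=s,interpolation=cv2.INTER_CUBIC))
    return d
def ray(d,u,v):
    f=192/np.tan(np.radians(float(d['vfov']))/2);P=d['pose']
    r=P[:3,:3]@np.array([(u-d['cx'])/f,(v-d['cy'])/f,1]);return P[:3,3],r
def at(d,u,v,z):
    o,r=ray(d,u,v);return o+r*(z-o[2])/r[2]
def proj(d,p):
    f=192/np.tan(np.radians(float(d['vfov']))/2);P=d['pose']
    q=P[:3,:3].T@(np.array(p,float)-P[:3,3]);return q[:2]/q[2]*f+[d['cx'],d['cy']]
E
python3 - <<'E'
from h import *
a=snap('top','top1');b=snap('side','side1')
for d in(a,b):print(d['vfov'],d['cx'],d['cy'],np.round(d['pose'],2).tolist())
A=cv2.imread('pics/top1.png');print(A.shape)
s=state();print({k:np.round(v,3).tolist() for k,v in s.items()})
E
```

```text
46.58624927496008 254.2054129386806 187.14780792814435 [[0.0, -0.99, 0.16, 396.39], [-1.0, -0.01, -0.01, 16.22], [0.01, -0.16, -0.99, 936.25], [0.0, 0.0, 0.0, 1.0]]
55.320121599335984 253.86438745675824 187.2447826891328 [[0.81, -0.4, 0.43, 175.95], [-0.58, -0.55, 0.59, -538.85], [-0.0, -0.73, -0.68, 676.24], [0.0, 0.0, 0.0, 1.0]]
(384, 512, 3)
{'t': 0.1, 'joint_positions': [-1.338, 0.537, -0.004, 1.539, 0.003, 1.067, -0.071], 'joint_vel': [-0.0, -0.001, 0.001, -0.001, -0.001, 0.001, 0.001], 'joint_efforts': [0.002, -58.456, 1.052, -25.978, 0.013, 0.005, -0.0], 'ee_pos': [191.182, 620.64, 230.503], 'tool_rot': [[-0.956, 0.294, -0.0], [0.294, 0.956, -0.002], [-0.0, -0.002, -1.0]], 'wrist_force': [0.468, -0.031, -0.105], 'moment': [-0.017, 0.045, -0.033], 'finger_force': 0.0, 'grip_width': 1.004}
```

View pics/top1.png

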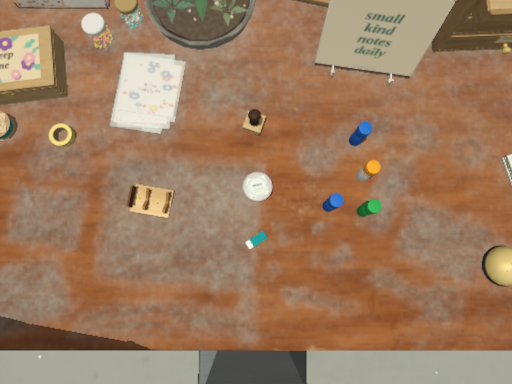

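View pics/side1.png

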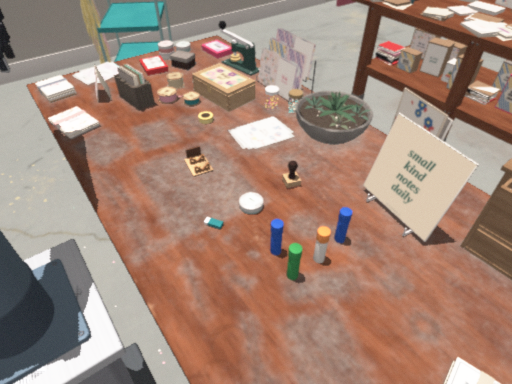

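The top view shows several stick-like candidates: orange-capped white (373,167), blue (361,133) and (333,202), and green (370,207). The white one with the orange cap fits the description. The rest is at (151,201) with its dark plate on the left (+y), the tin at (257,186), the eraser at (257,240) and the stamp at (254,121). I'll confirm with enlarged crops.

Run:
```python
from h import *
a=np.load('top1.npz')['pixels'];b=np.load('side1.npz')['pixels']
R=lambda im,s:cv2.resize(im,None,fx=s,fy=s,interpolation=cv2.INTER_CUBIC)
c1=R(a[115:225,310:410],4);c2=R(a[175:225,115:190],5)
c3=R(b[200:290,255:365],4)[:350]
o=np.zeros((600,800,3),np.uint8)
o[:440,:400]=c1;o[:250,400:775]=c2;o[250:600,400:800]=c3[:,:400]
cv2.imwrite('pics/c1.png',o)
```

```text
(no output)
```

View pics/c1.png

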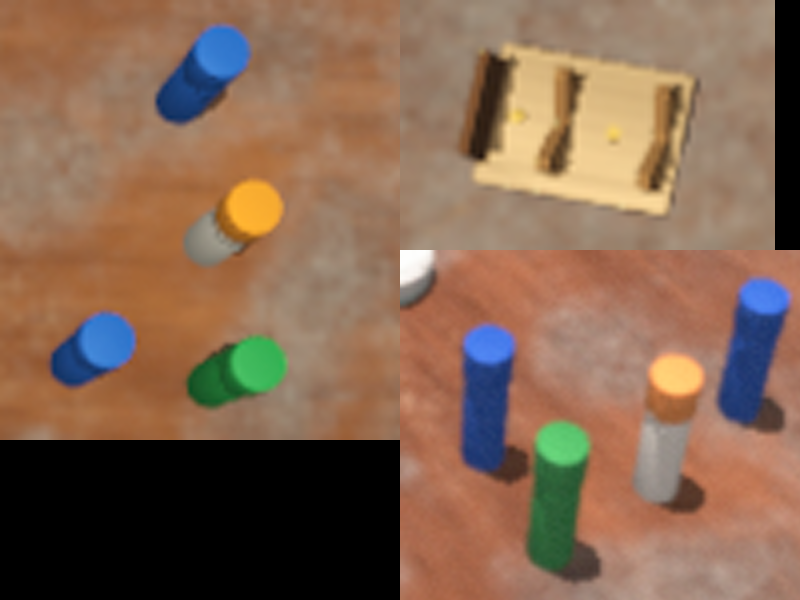

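Run:
```python
from h import *
d=np.load('top1.npz');b=np.load('side1.npz')
for n,u,v,z in[('cap',372.5,167,96),('blue1',365.3,128.5,96),('blue2',336.3,200,96),('green',374.5,205.8,96),('tin',257.5,186,20),('stamp',254,117,74),('eraser',257,240,11)]:print(n,at(d,u,v,z).round(1))
print('capside',at(b,255+(675-400)/4,200+(377-250)/4,96).round(1))
c=[at(d,u-.0,v,6) for u,v in[(136.4,184),(173.4,190),(168.4,217.6),(129.6,211.6)]]
c=np.array(c);print(c.round(1));m=c.mean(0)
ax=(c[1]+c[2]-c[0]-c[3])[:2];ax/=np.linalg.norm(ax);ay=(c[0]-c[3]+c[1]-c[2])[:2];ay/=np.linalg.norm(ay)
print(m,np.degrees(np.arctan2(ax[1],ax[0])),np.degrees(np.arctan2(ay[1],ay[0])),np.linalg.norm(c-np.roll(c,1,0),axis=1))
```

```text
cap [ 576.6 -224.2   96. ]
blue1 [ 653.6 -213.2   96. ]
blue2 [ 511.9 -152.3   96. ]
green [ 501.1 -225.    96. ]
tin [550.9  -3.7  20. ]
stamp [682.6   4.8  74. ]
eraser [439.4  -3.1  11. ]
capside [ 576.  -226.1   96. ]
[[556.1 251.4   6. ]
 [543.7 173.2   6. ]
 [485.4 181.7   6. ]
 [497.6 262.9   6. ]]
[520.71592592 217.31247982   6.        ] -98.76166893715286 -9.681805607087105 [59.6281292  79.21513336 58.93378994 82.09414816]
```

```bash
cat >> h.py <<'E'
def plan(target,yaw,n,R=None,p=None):
    "n rows: tool-down straight move to target; yaw = angle of tool x in degrees"
    s=state();R=s['tool_rot'] if R is None else R;p=s['ee_pos'] if p is None else p
    y0=np.degrees(np.arctan2(R[1][0],R[0][0]));dy=(yaw-y0+180)%360-180;st=(np.array(target)-p)/n
    for i in range(n):
        a=np.radians(y0+dy*i/n);x=np.array([np.cos(a),np.sin(a),0]);y=np.array([np.sin(a),-np.cos(a),0])
        print(np.round([x@st,y@st,-st[2],-dy/n],1).tolist())
E
python3 -c "
from h import *
plan([490,320,230],81.2,10)"
```

```text
[-37.4, -19.9, 0.1, 8.2]
[-39.9, -14.4, 0.1, 8.2]
[-41.5, -8.6, 0.1, 8.2]
[-42.3, -2.6, 0.1, 8.2]
[-42.3, 3.4, 0.1, 8.2]
[-41.3, 9.4, 0.1, 8.2]
[-39.6, 15.2, 0.1, 8.2]
[-37.0, 20.6, 0.1, 8.2]
[-33.7, 25.7, 0.1, 8.2]
[-29.7, 30.2, 0.1, 8.2]
```

Request:
servo_tool(
  rows=[
    [[0,-37,-20,0,0,0,8.2],[0,-40,-14,0,0,0,8.2],[0,-41,-9,0,0,0,8.2],[0,-42,-3,0,0,0,8.2],[0,-42,3,0,0,0,8.2]],
  ],
  newtons=20,
)

```text
t: 0.6
ee_pos: [339.7, 469.3, 231.0]
tool_rot: [[-0.523, 0.852, -0.0], [0.852, 0.523, -0.0], [-0.0, -0.0, -1.0]]
wrist_force: [1.5, 0.2, -0.0]
grip_width: 1.0
finger_force: 0.0
```

Request:
servo_tool(
  rows=[
    [[0,-41,9,0,0,0,8.2],[0,-40,15,0,0,0,8.2],[0,-37,21,0,0,0,8.2],[0,-34,26,0,0,0,8.2],[0,-30,30,0,0,0,8.2]],
  ],
)

```text
t: 1.1
ee_pos: [488.5, 317.8, 231.1]
tool_rot: [[0.164, 0.986, -0.0], [0.986, -0.164, -0.0], [-0.0, -0.0, -1.0]]
wrist_force: [1.4, -0.6, -0.5]
grip_width: 0.995
finger_force: 0.0
```

Run:
```python
from h import *
d=snap('wrist','w1');print(d['vfov'],d['cx'],d['cy'],np.round(d['pose'],2).tolist());s=state();print(s['t'],s['ee_pos'],np.round(s['tool_rot'],3))
print(proj(d,[521,217,6]))
```

```text
59.819801863848866 258.6392613158358 193.694826236544 [[0.99, -0.16, -0.05, 500.22], [-0.16, -0.94, -0.29, 391.86], [0.0, 0.29, -0.96, 373.59], [0.0, 0.0, 0.0, 1.0]]
1.15 [494.36886667 310.14133272 231.60245801] [[ 0.18   0.984  0.004]
 [ 0.984 -0.18  -0.004]
 [-0.003  0.005 -1.   ]]
[299.35312003 238.34860809]
```

View pics/w1.png

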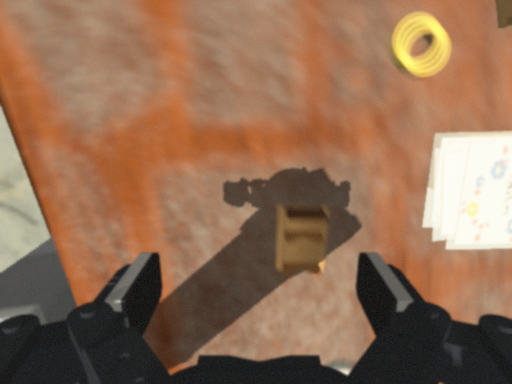

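The wrist view shows the rest at about (302,238), partly in the arm's shadow, with its plate end at the top. I'll enlarge that area.

Run:
```python
from h import *
im=np.load('w1.npz')['pixels'][190:290,255:355].astype(float)
im=cv2.resize(im,None,fx=6,fy=6,interpolation=cv2.INTER_CUBIC)
cv2.imwrite('pics/c2.png',np.clip(255*(np.clip(im,0,255)/255)**.6,0,255))
```

```text
[ WARN:0@0.344] global loadsave.cpp:1063 imwrite_ Unsupported depth image for selected encoder is fallbacked to CV_8U.
```

View pics/c2.png

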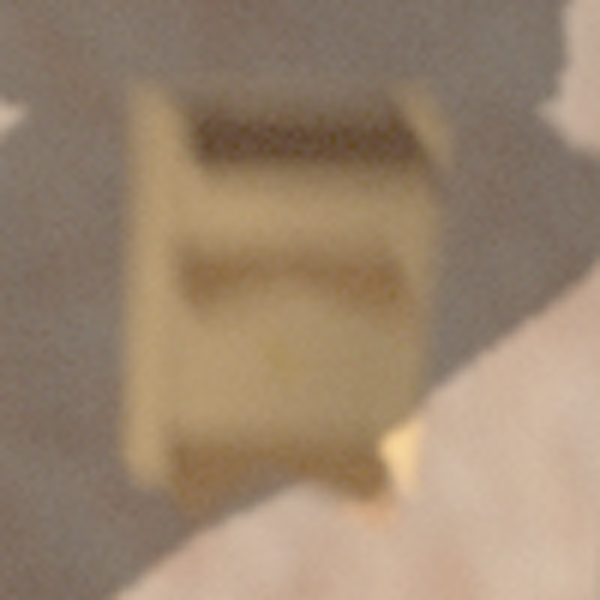

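```bash
python3 -c "
from h import *
s=state();print(s['ee_pos'])
plan([576.3,-225,150],81.2,12)"
```

```text
[494.36886667 310.14133272 231.60245801]
[-42.6, 14.8, 6.8, -0.1]
[-42.7, 14.7, 6.8, -0.1]
[-42.7, 14.6, 6.8, -0.1]
[-42.7, 14.5, 6.8, -0.1]
[-42.8, 14.4, 6.8, -0.1]
[-42.8, 14.3, 6.8, -0.1]
[-42.8, 14.2, 6.8, -0.1]
[-42.9, 14.1, 6.8, -0.1]
[-42.9, 14.0, 6.8, -0.1]
[-42.9, 13.9, 6.8, -0.1]
[-43.0, 13.8, 6.8, -0.1]
[-43.0, 13.7, 6.8, -0.1]
```

Request:
servo_tool(
  rows=[
    [[0.4,-43,14,6,0,0,0],[0.4,-43,14,6,0,0,0],[0.4,-43,14,6,0,0,0],[0.4,-43,14,6,0,0,0],[0.4,-43,14,6,0,0,0]],
  ],
)

```text
t: 1.65
ee_pos: [522.5, 94.4, 200.9]
tool_rot: [[0.157, 0.988, -0.0], [0.988, -0.157, 0.0], [-0.0, -0.0, -1.0]]
wrist_force: [0.2, -0.2, -0.6]
grip_width: 0.601
finger_force: 0.0
```

Request:
servo_tool(
  rows=[
    [[0.4,-43,14,6,0,0,0],[0.4,-43,14,6,0,0,0],[0.4,-43,14,6,0,0,0],[0.4,-43,14,6,0,0,0],[0.4,-43,14,6,0,0,0]],
  ],
)

```text
t: 2.15
ee_pos: [557.7, -128.9, 170.8]
tool_rot: [[0.157, 0.988, -0.0], [0.988, -0.157, 0.0], [0.0, -0.0, -1.0]]
wrist_force: [0.6, 0.2, 1.2]
grip_width: 0.602
finger_force: 0.0
```

Request:
servo_tool(
  rows=[
    [[0.4,-30,10,6,0,0,0],[0.4,-20,6,0,0,0,0],[0.4,0,0,0,0,0,0],[0.4,0,0,0,0,0,0],[0.4,0,0,0,0,0,0]],
  ],
)

```text
t: 2.65
ee_pos: [565.8, -177.6, 165.1]
tool_rot: [[0.156, 0.988, -0.0], [0.988, -0.156, 0.001], [0.001, -0.001, -1.0]]
wrist_force: [-0.5, -0.4, 0.2]
grip_width: 0.598
finger_force: 0.0
```

Run:
```python
from h import *
d=snap('wrist','w2');s=state();print(s['t'],s['ee_pos'],np.round(s['tool_rot'],3),s['grip_width'],s['wrist_force'])
im=d['pixels'].astype(int);B,G,R=im[...,0],im[...,1],im[...,2]
m=((R>180)&(G>90)&(G<200)&(B<80)).astype(np.uint8)
n,l,st,c=cv2.connectedComponentsWithStats(m);i=1+st[1:,4].argmax();print(st[i],c[i],proj(d,[576.3,-225,96]))
plan([576.3,-225,150],81.2,1)
```

```text
2.7 [ 565.81568859 -177.50340813  165.16259462] [[ 0.156  0.988 -0.   ]
 [ 0.988 -0.156  0.001]
 [ 0.001 -0.    -1.   ]] 0.601821558036519 [-0.56165996  0.47768488 -0.04642343]
[    0     0   417   178 27949] [212.49261154  65.51264804] [284.39229111 267.99681626]
[-45.3, 17.8, 15.2, -0.2]
```

View pics/w2.png

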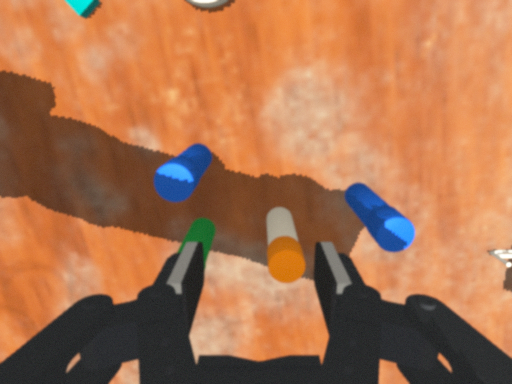

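The wrist view shows the orange cap's top disc centred near (287,266), close to the predicted (284,268). The green stick is just behind the left finger, and the two blue sticks are clear.

Run:
```python
from h import *
d=np.load('w2.npz')
im=d['pixels'][190:300,240:340].astype(int);B,G,R=im[...,0],im[...,1],im[...,2]
m=((R>170)&(G>100)&(R-G>60)&(B<60)&(G<190)).astype(np.uint8)
n,l,st,c=cv2.connectedComponentsWithStats(m)
for i in range(1,n):
    if st[i,4]>80:print(st[i]+[240,190,0,0,0],c[i]+[240,190])
print(at(d,287,265,96),at(d,280,213,12.5))
```

```text
[ 268  237   37   45 1207] [285.94697597 261.2079536 ]
[ 578.44730041 -222.9253158    96.        ] [ 579.78142478 -214.67306352   12.5       ]
```

Request:
servo_tool(
  rows=[
    [[0.4,-23,10,0,0,0,0],[0.4,-21.3,8.7,10,0,0,-0.2],[0.4,0,0,20,0,0,0],[0.4,0,0,25,0,0,0],[0.4,0,0,20,0,0,0]],
  ],
)

```text
t: 3.2
ee_pos: [577.2, -224.4, 89.2]
tool_rot: [[0.153, 0.988, -0.0], [0.988, -0.153, 0.001], [0.001, -0.001, -1.0]]
wrist_force: [-0.6, 0.7, -0.3]
grip_width: 0.603
finger_force: 0.0
```

Request:
servo_tool(
  rows=[
    [[0.4,0,0,12,0,0,0],[0.4,0,0,6,0,0,0],[0.4,0,0,0,0,0,0],[0.4,0,0,0,0,0,0],[0.4,0,0,0,0,0,0]],
  ],
)

```text
t: 3.7
ee_pos: [577.9, -226.3, 73.3]
tool_rot: [[0.155, 0.988, 0.002], [0.988, -0.155, -0.001], [-0.0, 0.002, -1.0]]
wrist_force: [-0.0, 0.4, 0.2]
grip_width: 0.602
finger_force: 0.0
```

Run:
```python
from h import *
d=snap('wrist','w3',(180,180,400,384),2.5);s=state();print(s['t'],s['ee_pos'],np.round(s['tool_rot'],3),s['wrist_force'])
```

```text
3.75 [ 577.75407047 -226.30922988   73.23484048] [[ 0.155  0.988  0.002]
 [ 0.988 -0.155 -0.   ]
 [-0.     0.002 -1.   ]] [-0.90352221  0.03686832  0.85968495]
```

View pics/w3.png

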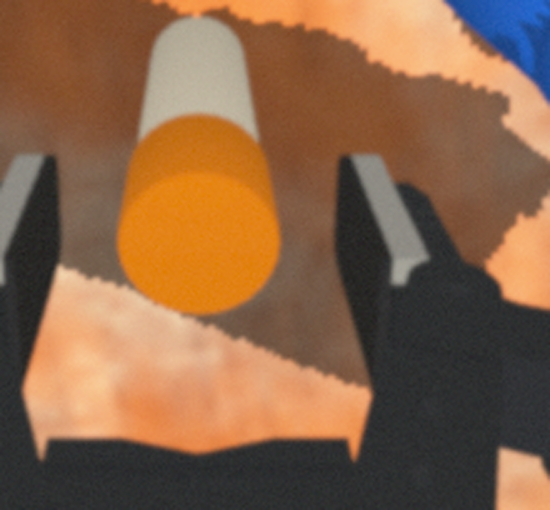

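The cap's top disc is centred at crop (199,243), i.e. pixel (259.6,277), and lies well between the pads.

Run:
```python
from h import *
d=np.load('w3.npz')
print(at(d,259.6,277.2,96)); s=state()
for z in(73,83,96):print(z,proj(d,[s['ee_pos'][0],s['ee_pos'][1],z]))
```

```text
[ 578.08921681 -223.71538254   96.        ]
73 [259.47422872 256.25282903]
83 [259.59144764 266.84777131]
96 [259.76836823 282.83890577]
```

Request:
servo_tool(
  rows=[
    [[0.4,2.2,0,1.3,0,0,0],[0.6,0,0,0,0,0,0],[0.75,0,0,0,0,0,0],[0.75,0,0,0,0,0,0],[0.75,0,0,0,0,0,0]],
  ],
  newtons=20,
)

```text
t: 4.25
ee_pos: [577.7, -223.9, 71.2]
tool_rot: [[0.155, 0.988, 0.0], [0.988, -0.155, 0.0], [0.0, 0.0, -1.0]]
wrist_force: [0.4, 0.6, 1.7]
grip_width: 0.307
finger_force: 21.6
```

Request:
servo_tool(
  rows=[
    [[0.7,0,0,0,0,0,0],[0.7,0,0,0,0,0,0],[0.7,0,0,0,0,0,0],[0.7,0,0,0,0,0,0],[0.7,0,0,0,0,0,0]],
  ],
  newtons=20,
)

```text
t: 4.75
ee_pos: [577.6, -224.0, 71.1]
tool_rot: [[0.155, 0.988, 0.0], [0.988, -0.155, -0.0], [-0.0, 0.0, -1.0]]
wrist_force: [0.8, 0.5, 2.7]
grip_width: 0.305
finger_force: 21.7
```

Request:
servo_tool(
  rows=[
    [[0.69,0,0,0,0,0,0],[0.69,0,0,0,0,0,0],[0.69,0,0,0,0,0,0],[0.69,0,0,0,0,0,0],[0.69,0,0,0,0,0,0]],
  ],
)

```text
t: 5.25
ee_pos: [577.6, -223.9, 71.1]
tool_rot: [[0.155, 0.988, 0.0], [0.988, -0.155, -0.0], [-0.0, 0.0, -1.0]]
wrist_force: [1.8, 0.2, 2.3]
grip_width: 0.312
finger_force: 12.3
```

Request:
servo_tool(
  rows=[
    [[0.69,-8,0,0,0,0,0],[0.69,-7.3,0,0.2,0,0,0],[0.69,-7.3,0,0.6,0,0,0],[0.69,-7.2,0,1.2,0,0,0],[0.69,-7.1,0,1.9,0,0,0]],
  ],
)

```text
t: 5.75
ee_pos: [571.4, -261.3, 66.9]
tool_rot: [[0.156, 0.988, -0.0], [0.988, -0.156, -0.0], [-0.0, -0.0, -1.0]]
wrist_force: [0.9, 1.1, 1.7]
grip_width: 0.313
finger_force: 12.6
```

Run:
```python
from h import *
d=snap('wrist','w4',(180,150,400,384),2);s=state();print(s['t'],s['ee_pos'],s['wrist_force'],s['finger_force'])
e=snapshot('side')['pixels'][200:320,270:390];np.save('s4',e)
a=cv2.imread('pics/w4.png');o=np.zeros((480,900,3),np.uint8);o[:468,:440]=a;o[:360,440:800]=cv2.resize(e,None,fx=3,fy=3,interpolation=cv2.INTER_CUBIC);cv2.imwrite('pics/m4.png',o[:,:800])
```

```text
5.8 [ 570.77797662 -262.86410964   66.71459931] [ 1.55874234 -0.42364714  1.39740135] 12.55617767572403
```

View pics/m4.png

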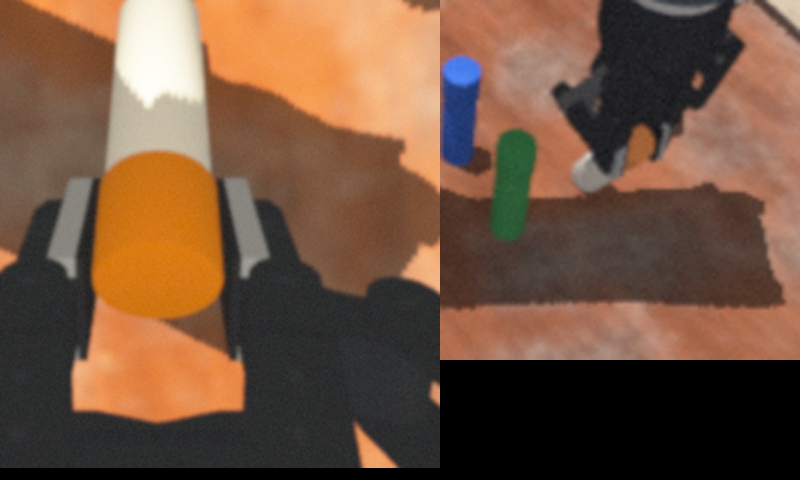

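The stick is clearly leaning between the pads: cap at wrist (258,265), bottom near row 150. I'll work out its angle from the projections.

```bash
cat >> h.py <<'E'
def stick(s,th,k=11.8):
    "axis bottom and top points for lean th (deg from vertical), cap centre k mm behind TCP"
    R=np.array(s['tool_rot']);c=np.array(s['ee_pos'])-k*R[:,2];t=np.radians(th)
    a=-R[:,0]*np.sin(t)-R[:,2]*np.cos(t)
    p=-R[:,0]*np.cos(t)+R[:,2]*np.sin(t)  # radial, towards the underside
    return c,a,p
def circ(c,a,p,l,r):
    q=np.cross(a,p);return [c+a*l+r*(p*np.cos(x)+q*np.sin(x)) for x in np.linspace(0,6.28,40)]
E
python3 - <<'E'
from h import *
d=np.load('w4.npz');s=state()
print('col',[(r,d['pixels'][r,258].tolist()) for r in range(110,170,4)])
for th in(12,17,22,27,32,38):
    c,a,p=stick(s,th)
    f=lambda l,r:np.array([proj(d,x) for x in circ(c,a,p,l,r)])
    b,t,m=f(-83,12.5),f(13,13.5),f(-13,13.5)
    print(th,'bottom z',min(x[2] for x in circ(c,a,p,-83,12.5)).round(1),'bot rows',b[:,1].min().round(),b[:,1].max().round(),'cols',b[:,0].min().round(),b[:,0].max().round(),'top disc rows',t[:,1].min().round(),t[:,1].max().round(),'seam top',m[:,1].min().round())
E
```

```text
col [(110, [69, 140, 238]), (114, [70, 141, 238]), (118, [71, 140, 240]), (122, [68, 143, 241]), (126, [72, 148, 242]), (130, [69, 146, 242]), (134, [70, 148, 244]), (138, [74, 149, 243]), (142, [173, 212, 244]), (146, [224, 241, 246]), (150, [226, 243, 249]), (154, [229, 245, 249]), (158, [232, 247, 251]), (162, [234, 248, 251]), (166, [237, 249, 252])]
12 bottom z -5.2 bot rows 167.0 201.0 cols 240.0 278.0 top disc rows 268.0 316.0 seam top 229.0
17 bottom z -4.5 bot rows 158.0 191.0 cols 239.0 278.0 top disc rows 272.0 316.0 seam top 229.0
22 bottom z -3.1 bot rows 148.0 181.0 cols 239.0 278.0 top disc rows 276.0 315.0 seam top 228.0
27 bottom z -1.1 bot rows 139.0 171.0 cols 238.0 279.0 top disc rows 281.0 313.0 seam top 229.0
32 bottom z 1.5 bot rows 130.0 162.0 cols 238.0 279.0 top disc rows 285.0 312.0 seam top 229.0
38 bottom z 5.4 bot rows 120.0 150.0 cols 237.0 280.0 top disc rows 290.0 310.0 seam top 230.0
```

Request:
servo_tool(
  rows=[
    [[0.69,-6.9,0,2.4,0,0,0],[0.69,-6.7,0,3.0,0,0,0],[0.69,-6.4,0,3.6,0,0,0],[0.69,-6.0,0,4.2,0,0,0],[0.69,-5.6,0,4.6,0,0,0]],
  ],
)

```text
t: 6.35
ee_pos: [566.6, -292.6, 49.0]
tool_rot: [[0.155, 0.988, -0.0], [0.988, -0.155, -0.001], [-0.001, 0.0, -1.0]]
wrist_force: [-0.6, -1.0, 2.4]
grip_width: 0.308
finger_force: 12.5
```

Request:
servo_tool(
  rows=[
    [[0.69,-5.3,0,5.2,0,0,0],[0.69,-4.7,0,5.5,0,0,0],[0.69,-4.3,0,6.0,0,0,0],[0.69,-3.7,0,6.3,0,0,0],[0.69,0,0,0,0,0,0]],
  ],
)

```text
t: 6.85
ee_pos: [563.3, -309.7, 25.2]
tool_rot: [[0.156, 0.988, -0.001], [0.988, -0.156, 0.0], [0.0, -0.001, -1.0]]
wrist_force: [-1.3, -1.6, 1.6]
grip_width: 0.307
finger_force: 12.3
```

Run:
```python
from h import *
d=snap('wrist','w5',(180,0,400,384),1.5);s=state();print(s['t'],s['ee_pos'],s['wrist_force'],s['finger_force'])
for th in(60,64,68,72,76):
    c,a,p=stick(s,th,13)
    f=lambda l,r:np.array([proj(d,x) for x in circ(c,a,p,l,r)])
    b,t,m=f(-83,12.5),f(13,13.5),f(-13,13.5)
    print(th,'bottom z',min(x[2] for x in circ(c,a,p,-83,12.5)).round(1),'bot rows',b[:,1].min().round(),b[:,1].max().round(),'top disc rows',t[:,1].min().round(),t[:,1].max().round(),'seam top',m[:,1].min().round())
```

```text
6.9 [ 563.49676488 -309.15568035   25.48954288] [-0.44275135 -1.50959791  0.69931292] 12.324374914169312
60 bottom z -13.8 bot rows 82.0 108.0 top disc rows 298.0 304.0 seam top 237.0
64 bottom z -9.1 bot rows 77.0 102.0 top disc rows 296.0 306.0 seam top 239.0
68 bottom z -4.2 bot rows 73.0 95.0 top disc rows 294.0 308.0 seam top 238.0
72 bottom z 1.0 bot rows 69.0 90.0 top disc rows 291.0 310.0 seam top 236.0
76 bottom z 6.3 bot rows 66.0 84.0 top disc rows 289.0 312.0 seam top 235.0
```

View pics/w5.png

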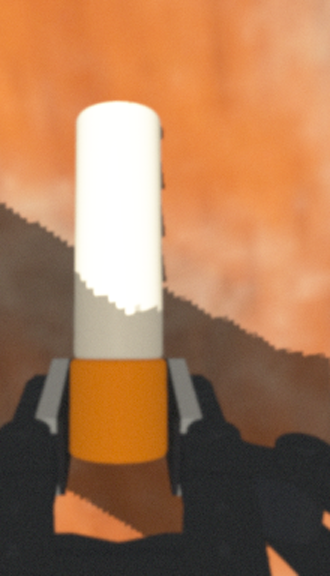

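The stick now leans about 71° (bottom edge at row 67, seam at row 238), with its bottom still on the table. I'll finish the arc.

Request:
servo_tool(
  rows=[
    [[0.69,-3.1,0,6.6,0,0,0],[0.69,-2.6,0,6.9,0,0,0],[0.69,-1.9,0,6.0,0,0,0],[0.69,-0.8,0,3.0,0,0,0],[0.69,-0.2,0,1.2,0,0,0]],
  ],
)

```text
t: 7.4
ee_pos: [562.4, -317.8, 2.0]
tool_rot: [[0.155, 0.988, -0.001], [0.988, -0.155, 0.0], [0.0, -0.001, -1.0]]
wrist_force: [-0.2, -1.8, 1.1]
grip_width: 0.31
finger_force: 12.4
```

Request:
servo_tool(
  rows=[
    [[0.69,0,0,0,0,0,0],[0.69,0,0,0,0,0,0],[0.69,0,0,0,0,0,0],[0.69,0,0,0,0,0,0],[0.69,0,0,0,0,0,0]],
  ],
)

```text
t: 7.9
ee_pos: [562.7, -317.6, 2.6]
tool_rot: [[0.155, 0.988, -0.0], [0.988, -0.155, 0.0], [0.0, -0.0, -1.0]]
wrist_force: [-0.7, -0.4, 0.8]
grip_width: 0.309
finger_force: 12.3
```

```bash
cat > lean.py <<'E'
from h import *
def go(f,ths,k):
    d=snap('wrist',f);s=state();print(s['t'],s['ee_pos'],s['wrist_force'],s['finger_force'])
    im=d['pixels'].astype(int);col=im[:,254:264].mean(1)
    B,G,R=col.T;w=(B>150)&(R-B<60)|((abs(R-B)<45)&(R>100))
    r=np.where(w[:300])[0];print('white rows',r.min(),r.max());o=np.where((R-B>110)&(G<170))[0];o=o[o>r.max()];print('orange',o.min(),[x for x in o if x>290][:1], o[np.where(np.diff(o)>1)[0]][:3])
    row=[np.where((im[q,180:340,0]>110)&(im[q,180:340,2]>110))[0] for q in(90,150,200)];print([(x.min()+180,x.max()+180) for x in row if len(x)])
    for th in ths:
        c,a,p=stick(s,th,k)
        f=lambda l,r:np.array([proj(d,x) for x in circ(c,a,p,l,r)])
        b,t,m=f(-83,12.5),f(13,13.5),f(-13,13.5)
        print(th,'bottom z',min(x[2] for x in circ(c,a,p,-83,12.5)).round(1),'bot rows',b[:,1].min().round(1),b[:,1].max().round(1),'top disc rows',t[:,1].min().round(),t[:,1].max().round(),'seam top',m[:,1].min().round(1))
E
python3 -c "
from lean import *
go('w6',(82,85,88,90,92),12.5)"
```

```text
7.95 [ 562.7082193  -317.63228687    2.62778327] [-1.53359122  0.13341585  0.66148655] 12.28782668709755
white rows 55 250
orange 253 [np.int64(291)] []
[(np.int64(226), np.int64(291)), (np.int64(195), np.int64(291)), (np.int64(229), np.int64(325))]
82 bottom z -8.8 bot rows 65.3 78.0 top disc rows 285.0 313.0 seam top 232.9
85 bottom z -4.5 bot rows 64.8 74.8 top disc rows 283.0 314.0 seam top 231.9
88 bottom z -0.2 bot rows 65.0 71.9 top disc rows 281.0 315.0 seam top 231.0
90 bottom z 2.6 bot rows 65.6 70.2 top disc rows 280.0 315.0 seam top 230.4
92 bottom z 5.6 bot rows 66.6 68.7 top disc rows 278.0 315.0 seam top 229.9
```

Run:
```python
from h import *
d=np.load('w6.npz')
im=d['pixels'].astype(int);c=im[:,252:266].mean(1).round().astype(int)
for r in list(range(48,76,2))+list(range(220,262,3))+list(range(280,340,4)):print(r,c[r].tolist(),end=' ')
for q in(80,110,150,210):print('\n',q,[im[q,x].tolist() for x in range(214,300,6)])
```

```text
48 [54, 112, 203] 50 [54, 112, 203] 52 [57, 114, 202] 54 [160, 197, 231] 56 [248, 254, 255] 58 [251, 255, 255] 60 [251, 255, 255] 62 [251, 255, 255] 64 [252, 255, 255] 66 [251, 255, 255] 68 [251, 255, 255] 70 [252, 255, 255] 72 [252, 255, 255] 74 [252, 255, 255] 220 [138, 157, 165] 223 [137, 155, 164] 226 [137, 156, 164] 229 [137, 156, 164] 232 [137, 156, 164] 235 [137, 155, 164] 238 [138, 155, 164] 241 [138, 155, 164] 244 [137, 155, 164] 247 [137, 155, 164] 250 [121, 144, 162] 253 [22, 92, 162] 256 [13, 100, 181] 259 [10, 100, 181] 280 [12, 98, 179] 284 [15, 98, 179] 288 [14, 98, 179] 292 [14, 98, 178] 296 [13, 98, 177] 300 [14, 98, 177] 304 [12, 98, 177] 308 [14, 98, 177] 312 [11, 97, 177] 316 [21, 82, 148] 320 [30, 51, 89] 324 [29, 52, 90] 328 [26, 50, 88] 332 [27, 51, 89] 336 [26, 50, 88] 
 80 [[58, 110, 193], [56, 109, 192], [160, 189, 214], [232, 247, 251], [245, 253, 254], [250, 254, 255], [251, 254, 255], [252, 255, 255], [251, 254, 255], [249, 254, 255], [246, 253, 254], [237, 249, 252], [213, 233, 242], [108, 128, 149], [60, 118, 207]]

 110 [[106, 142, 204], [96, 135, 200], [143, 171, 207], [233, 247, 251], [245, 253, 254], [249, 254, 255], [250, 254, 255], [252, 255, 255], [251, 254, 255], [249, 254, 255], [245, 253, 254], [234, 248, 252], [208, 230, 238], [94, 119, 157], [57, 113, 201]]

 150 [[115, 144, 183], [113, 143, 184], [135, 162, 190], [230, 246, 250], [244, 253, 254], [250, 254, 255], [250, 254, 255], [252, 255, 255], [251, 254, 255], [249, 254, 255], [244, 253, 254], [232, 247, 251], [203, 227, 235], [95, 133, 193], [85, 131, 203]]

 210 [[54, 68, 83], [61, 73, 89], [67, 79, 92], [125, 143, 148], [130, 148, 156], [133, 151, 160], [139, 156, 167], [135, 154, 164], [189, 217, 225], [245, 253, 254], [236, 249, 252], [139, 158, 165], [158, 178, 187], [51, 66, 81], [56, 66, 85]]
```

```bash
cat > fit.py <<'E'
from h import *
def feats(d,s,th,k,off=0):
    c,a,p=stick(s,th,k);c=c+a*off
    b=min(proj(d,x)[1] for x in circ(c,a,p,-83,12.5))
    m=proj(d,c-13*a-13.5*p)[1]
    t=max(proj(d,x)[1] for x in circ(c,a,p,13,13.5))
    z=[x[2] for x in circ(c,a,p,-83,12.5)]+[(c+13*a+13.5*p)[2]]
    return np.round([b,m,t,min(z[:-1]),z[-1]],1)
E
python3 - <<'E'
from fit import *
for f,ths in(('w5',(68,72,76)),('w6',(82,86,90,94))):
    d=np.load(f+'.npz');s=state()
    if f=='w5':s['ee_pos']=[563.5,-309.2,25.5]
    for th in ths:
        for k in(10,12.5,15):print(f,th,k,feats(d,s,th,k))
d=np.load('w5.npz');c=d['pixels'][:,252:266].astype(int).mean(1).round()
print([(r,c[r].tolist()) for r in (60,62,64,66,68,70,72,230,234,236,238,240,242,244,300,304,306,308,310,312,314)])
E
```

```text
w5 68 10 [ 73.4 238.4 303.8  -7.2  27.8]
w5 68 12.5 [ 73.1 241.  307.7  -4.7  30.3]
w5 68 15 [ 72.8 243.8 311.7  -2.2  32.8]
w5 72 10 [ 69.7 240.9 305.6  -2.   26.7]
w5 72 12.5 [ 69.3 243.6 309.5   0.5  29.2]
w5 72 15 [ 68.9 246.4 313.5   3.   31.7]
w5 76 10 [ 66.7 243.6 307.1   3.3  25.5]
w5 76 12.5 [ 66.3 246.4 311.    5.8  28. ]
w5 76 15 [ 65.8 249.3 315.    8.3  30.5]
w6 82 10 [ 65.8 248.9 309.6 -11.3   1.1]
w6 82 12.5 [ 65.3 251.8 313.5  -8.8   3.6]
w6 82 15 [ 64.7 254.8 317.5  -6.3   6.1]
w6 86 10 [ 6.530e+01  2.520e+02  3.105e+02 -5.600e+00  1.000e-01]
w6 86 12.5 [ 64.8 254.9 314.4  -3.1   2.6]
w6 86 15 [ 64.2 258.  318.3  -0.6   5.1]
w6 90 10 [ 6.620e+01  2.551e+02  3.112e+02  1.000e-01 -9.000e-01]
w6 90 12.5 [ 65.6 258.2 315.    2.6   1.6]
w6 90 15 [ 65.1 261.3 319.    5.1   4.1]
w6 94 10 [ 67.9 258.4 311.6   6.   -1.7]
w6 94 12.5 [ 67.4 261.5 315.4   8.5   0.8]
w6 94 15 [ 67.  264.7 319.3  11.    3.3]
[(60, [66.0, 133.0, 231.0]), (62, [66.0, 133.0, 230.0]), (64, [65.0, 133.0, 230.0]), (66, [82.0, 142.0, 232.0]), (68, [226.0, 246.0, 253.0]), (70, [253.0, 255.0, 255.0]), (72, [254.0, 255.0, 255.0]), (230, [164.0, 185.0, 195.0]), (234, [165.0, 186.0, 196.0]), (236, [163.0, 185.0, 195.0]), (238, [142.0, 167.0, 188.0]), (240, [58.0, 116.0, 185.0]), (242, [14.0, 112.0, 202.0]), (244, [16.0, 115.0, 206.0]), (300, [18.0, 116.0, 209.0]), (304, [18.0, 117.0, 209.0]), (306, [16.0, 115.0, 207.0]), (308, [25.0, 100.0, 179.0]), (310, [35.0, 67.0, 115.0]), (312, [35.0, 61.0, 105.0]), (314, [34.0, 60.0, 104.0])]
```

```bash
cat >> fit.py <<'E'
from scipy.optimize import least_squares
def F(d,s,x):
    th,k,off=x;c,a,p=stick(s,th,k);c=c+a*off;q=np.cross(a,p)
    cam=np.array(d['pose'])[:3,3]
    def width(l,r):
        o=c+a*l;v=cam-o;v=v-a*(v@a);D=np.linalg.norm(v);v/=D;n=np.cross(a,v);e=r*r/D*v;h=r*np.sqrt(1-(r/D)**2)
        return abs(proj(d,o+e+h*n)[0]-proj(d,o+e-h*n)[0])
    return np.append(feats(d,s,th,k,off)[:3],[width(-70,12.5),width(-25,12.5)])
E
python3 - <<'E'
from fit import *
def edges(im,q):
    r=im[q,195:325].astype(float).min(1) ; return r
for f,obs in(('w5',(67.2,239.5,309)),('w6',(54,251,315.3))):
    d=np.load(f+'.npz');s=state()
    if f=='w5':s['ee_pos']=[563.5,-309.2,25.5]
    s['tool_rot']=np.array([[.155,.988,0],[.988,-.155,0],[0,0,-1]])
    im=d['pixels'].astype(int)
    for q in((90,210) if f=='w6' else(95,205)):print(q,[int(x) for x in im[q,216:234,0]],[int(x) for x in im[q,280:300,0]])
    for k in (10,12.5,15,20,25):
        r=least_squares(lambda x:F(d,s,(x[0],k,x[1]))[:3]-obs,(88 if f=='w6' else 72,0),diff_step=.01);
        print(f,k,r.x.round(1),r.fun.round(1),F(d,s,(r.x[0],k,r.x[1])).round(1),feats(d,s,r.x[0],k,r.x[1])[3:])
    print(np.array(d['pose'])[:3,3])
E
```

```text
95 [69, 67, 69, 62, 66, 70, 69, 69, 64, 65, 70, 69, 69, 81, 133, 185, 218, 229] [237, 231, 225, 218, 204, 185, 156, 116, 82, 73, 69, 68, 73, 71, 73, 68, 71, 73, 71, 71]
205 [70, 73, 65, 68, 71, 67, 70, 70, 69, 72, 71, 70, 83, 102, 129, 140, 143, 145] [200, 180, 168, 158, 166, 190, 190, 168, 121, 85, 65, 69, 68, 67, 69, 71, 70, 66, 68, 71]
w5 10 [73.8  0. ] [ 1.   2.6 -2.7] [ 68.2 242.1 306.3  57.   56.7] [ 0.4 26.2]
w5 12.5 [71.3  0. ] [2.7 3.6 0.2] [ 69.9 243.1 309.2  56.7  57.2] [-0.5 29.4]
w5 15 [69.  0.] [4.5 4.9 3.2] [ 71.7 244.4 312.2  56.5  57.7] [-0.9 32.5]
w5 20 [65.2  0. ] [8.1 8.2 9.8] [ 75.3 247.7 318.8  56.6  59. ] [-0.6 38.7]
w5 25 [61.3  0. ] [12.8 11.7 16.8] [ 80.  251.2 325.8  56.6  60.3] [-0.3 44.9]
[ 574.47015585 -235.67926769  167.64474385]
90 [65, 64, 59, 64, 62, 60, 59, 56, 68, 108, 157, 189, 204, 217, 224, 230, 232, 235] [238, 234, 230, 227, 223, 219, 213, 205, 195, 184, 168, 143, 105, 72, 64, 58, 59, 56, 55, 60]
210 [61, 58, 60, 61, 61, 60, 62, 63, 61, 66, 67, 83, 106, 114, 121, 121, 125, 128] [139, 128, 130, 129, 130, 138, 158, 149, 132, 113, 85, 64, 51, 54, 51, 51, 53, 58, 56, 58]
w6 10 [86.3  0. ] [11.3  1.2 -4.7] [ 65.3 252.2 310.6  63.2  58.6] [-5.2 -0. ]
w6 12.5 [83.4  0. ] [10.9  1.8 -1.5] [ 64.9 252.8 313.8  62.7  59.1] [-6.9  3.2]
w6 15 [81.6  0. ] [10.8  3.4  2. ] [ 64.8 254.4 317.3  62.8  59.8] [-6.9  6.2]
w6 20 [76.8  0. ] [12.   5.9  9.1] [ 66.  256.9 324.4  62.4  61. ] [-8.5 12.4]
w6 25 [71.5  0. ] [15.4  8.3 16.3] [ 69.4 259.3 331.6  61.6  62.1] [-10.6  19. ]
[ 573.67928985 -243.53688225  145.13233671]
```

Run:
```python
from fit import *
for f,obs in(('w5',(67.2,239.5,309,57,59.5)),('w6',(54,251,315.3,66.7,62.5))):
    d=np.load(f+'.npz');s=state()
    if f=='w5':s['ee_pos']=[563.5,-309.2,25.5]
    s['tool_rot']=np.array([[.155,.988,0],[.988,-.155,0],[0,0,-1]])
    for free in (0,1):
        g=lambda x:F(d,s,(x[0]*10,x[1]*10,x[2]-1))-obs
        r=least_squares(g,(8.8,1.3,1.1),diff_step=.05,bounds=([0,0,-9],[12,4,9] if free else [12,4,1.2]))
        x=r.x*[10,10,1]-[0,0,1];print(f,x.round(1),r.fun.round(1),feats(d,s,*x)[3:])
    # seat for table-lying check
    for th,k,o in((90,10.5,0),(90,15,-4),(95,15,-4)):print(th,k,o,F(d,s,(th,k,o)).round(1))
```

```text
w5 [66.7 18.7 -2.9] [-0.2 -0.1  0.2 -0.3 -0.9] [-1.3 35.8]
w5 [66.4 19.1 -3.1] [-0.2 -0.2  0.4 -0.3 -0.8] [-1.3 36.2]
90 10.5 0 [ 64.1 254.8 311.2  65.9  59.7]
90 15 -4 [ 49.5 250.8 309.8  68.9  62.1]
95 15 -4 [ 51.6 255.6 310.9  72.6  63.2]
w6 [84.  17.8 -3.2] [-0.5  0.7 -0.2 -0.7 -0.8] [-0.9  8.1]
w6 [84.  17.8 -3.2] [-0.5  0.7 -0.2 -0.7 -0.8] [-0.9  8.1]
90 10.5 0 [ 66.  255.7 311.9  65.7  59.5]
90 15 -4 [ 51.6 251.8 310.5  68.6  61.9]
95 15 -4 [ 53.9 256.5 311.6  72.3  63. ]
```

Request:
servo_tool(
  rows=[
    [[0.69,-0.2,0,1.2,0,0,0],[0.69,-1,0,0,0,-3,0],[0.69,-1,0,0,0,-3,0],[0.69,0,0,0,0,0,0],[0.69,0,0,0,0,0,0]],
  ],
)

```text
t: 8.45
ee_pos: [562.8, -319.2, 1.3]
tool_rot: [[0.153, 0.988, -0.016], [0.983, -0.154, -0.102], [-0.103, -0.0, -0.995]]
wrist_force: [-0.0, 0.3, 0.6]
grip_width: 0.309
finger_force: 12.3
```

Request:
servo_tool(
  rows=[
    [[0.69,0,0,-8,0,0,0],[0.69,1,0,-8,0,3,0],[0.69,1,0,-8,0,3,0],[0.69,0,0,0,0,0,0],[0.69,0,0,0,0,0,0]],
  ],
)

```text
t: 8.95
ee_pos: [562.7, -317.0, 25.5]
tool_rot: [[0.157, 0.988, 0.001], [0.988, -0.157, -0.001], [-0.001, 0.001, -1.0]]
wrist_force: [0.2, -0.1, -0.6]
grip_width: 0.311
finger_force: 12.2
```

```bash
cat >> fit.py <<'E'
def measure(f):
    d=snap('wrist',f);s=state();print(s['t'],s['ee_pos'],np.round(s['tool_rot'],3)[:,2],s['wrist_force'],s['finger_force'],s['grip_width'])
    c=d['pixels'].astype(int)[:,252:266].mean(1)
    B,G,R=c.T
    w=(B>0.65*R); o=(B<.25*R)&(G>.45*R)
    print('w',np.where(np.diff(w.astype(int)))[0].tolist(),'R drop',[(r,int(R[r])) for r in range(300,330,3)])
    for q in(90,210):
        r=d['pixels'][q].astype(int)[:,0];print(q,[int(x) for x in r[218:236]],[int(x) for x in r[282:300]])
    return d,s
def solve(d,s,obs):
    g=lambda x:F(d,s,(x[0]*10,x[1]*10,x[2]-1))-obs
    r=least_squares(g,(8.8,1.8,-2),diff_step=.05);x=r.x*[10,10,1]-[0,0,1];print(x.round(1),r.fun.round(1),feats(d,s,*x)[3:])
E
python3 -c "
from fit import *
measure('w7')"
```

```text
9.0 [ 562.76840213 -315.91313361   25.0148317 ] [-0. -0. -1.] [ 0.45018513  0.3197907  -0.23231362] 12.226151078939438 0.3139654477949116
w [52, 255, 361] R drop [(300, 164), (303, 163), (306, 163), (309, 163), (312, 163), (315, 162), (318, 132), (321, 82), (324, 81), (327, 81)]
90 [59, 59, 58, 58, 88, 131, 169, 187, 198, 213, 219, 221, 226, 230, 231, 233, 235, 238] [225, 221, 218, 213, 207, 198, 194, 186, 179, 166, 149, 125, 87, 64, 56, 56, 56, 48]
210 [50, 50, 58, 53, 52, 55, 54, 58, 79, 99, 109, 114, 111, 117, 119, 118, 118, 118] [207, 200, 197, 189, 181, 175, 162, 141, 110, 76, 49, 45, 44, 44, 40, 42, 37, 43]
```

```bash
python3 -c "
from fit import *
d=np.load('w7.npz');s=state();solve(d,s,(53,255.5,318.5,70.8,64))
d=np.load('w6.npz');s['ee_pos']=[562.7,-317.6,2.6];solve(d,s,(54,251,315.3,66.9,62.8))
"
```

```text
[88.5 19.4 -2.3] [-0.7  1.4 -0.6 -1.2 -0.8] [29.6 31.2]
[84.5 17.7 -3.2] [-0.6  0.9 -0.3 -0.7 -1. ] [-0.4  7.8]
```

Request:
servo_tool(
  rows=[
    [[0.69,0,0,-12,0,0,0],[0.69,0,0,-24,0,0,0],[0.69,0,0,-30,0,0,0],[0.69,0,0,-30,0,0,0],[0.69,0,0,-24,0,0,0]],
  ],
)

```text
t: 9.5
ee_pos: [563.6, -315.5, 147.4]
tool_rot: [[0.154, 0.988, 0.001], [0.988, -0.154, -0.001], [-0.001, 0.001, -1.0]]
wrist_force: [0.4, -0.0, -1.5]
grip_width: 0.306
finger_force: 12.2
```

Request:
servo_tool(
  rows=[
    [[0.69,15,-6,-16,0,0,0],[0.69,30,-12,-9,0,0,0],[0.69,40,-15,0,0,0,0],[0.69,40,-15,0,0,0,0],[0.69,40,-15,0,0,0,0]],
  ],
)

```text
t: 10.0
ee_pos: [525.9, -141.0, 170.7]
tool_rot: [[0.154, 0.988, 0.0], [0.988, -0.154, 0.0], [0.0, 0.0, -1.0]]
wrist_force: [0.9, 0.6, -0.6]
grip_width: 0.31
finger_force: 12.2
```

Request:
servo_tool(
  rows=[
    [[0.69,40,-15,0,0,0,0],[0.69,40,-15,0,0,0,0],[0.69,40,-15,0,0,0,0],[0.69,40,-15,0,0,0,0],[0.69,40,-15,0,0,0,0]],
  ],
)

```text
t: 10.5
ee_pos: [482.5, 68.2, 170.7]
tool_rot: [[0.154, 0.988, 0.0], [0.988, -0.154, 0.0], [0.0, 0.0, -1.0]]
wrist_force: [0.2, 1.8, -0.4]
grip_width: 0.313
finger_force: 12.2
```

Request:
servo_tool(
  rows=[
    [[0.69,40,-15,0,0,0,0],[0.69,40,-15,0,0,0,0],[0.69,40,-15,0,0,0,0],[0.69,26,-16,0,0,0,0],[0.69,15,-8,0,0,0,0]],
  ],
)

```text
t: 11.0
ee_pos: [438.2, 239.3, 170.5]
tool_rot: [[0.15, 0.989, -0.0], [0.989, -0.15, 0.001], [0.001, -0.001, -1.0]]
wrist_force: [-1.0, -0.7, -0.5]
grip_width: 0.311
finger_force: 12.2
```

Request:
servo_tool(
  rows=[
    [[0.69,0,0,0,0,0,0],[0.69,0,0,0,0,0,0],[0.69,0,0,0,0,0,0],[0.69,0,0,0,0,0,0],[0.69,0,0,0,0,0,0]],
  ],
)

```text
t: 11.5
ee_pos: [440.4, 234.8, 170.3]
tool_rot: [[0.157, 0.988, 0.0], [0.988, -0.157, -0.0], [-0.0, 0.0, -1.0]]
wrist_force: [0.7, -0.3, -0.0]
grip_width: 0.31
finger_force: 12.2
```

```bash
python3 -c "
from fit import *
d,s=measure('w8');print(proj(d,[521,217,6]),np.round(s['tool_rot'],3)[:,0])
cv2.imwrite('pics/c8.png',cv2.resize(d['pixels'][60:310,210:510],None,fx=2.4,fy=2.4,interpolation=cv2.INTER_CUBIC)[:600])"
```

```text
11.55 [440.37791692 234.99761455 170.23867812] [ 0. -0. -1.] [-0.35044635  0.73347336  0.62271516] 12.225534617900848 0.31456459694149635
w [52, 255, 320, 327, 361] R drop [(300, 151), (303, 150), (306, 150), (309, 149), (312, 149), (315, 149), (318, 140), (321, 125), (324, 152), (327, 154)]
90 [92, 94, 92, 94, 103, 126, 152, 173, 186, 193, 201, 206, 211, 214, 217, 221, 223, 225] [210, 206, 202, 200, 192, 187, 182, 173, 166, 155, 143, 128, 103, 96, 95, 95, 92, 96]
210 [111, 112, 112, 113, 103, 89, 64, 67, 98, 135, 163, 175, 188, 196, 202, 208, 208, 217] [195, 187, 185, 178, 167, 160, 149, 133, 107, 77, 53, 50, 44, 45, 45, 43, 41, 43]
[345.73788252 179.22754709] [ 0.156  0.988 -0.   ]
```

Seam and bottom rows haven't moved (52/255), so the pinch held. This is my last picture: the settled view of the rest.

View pics/c8.png

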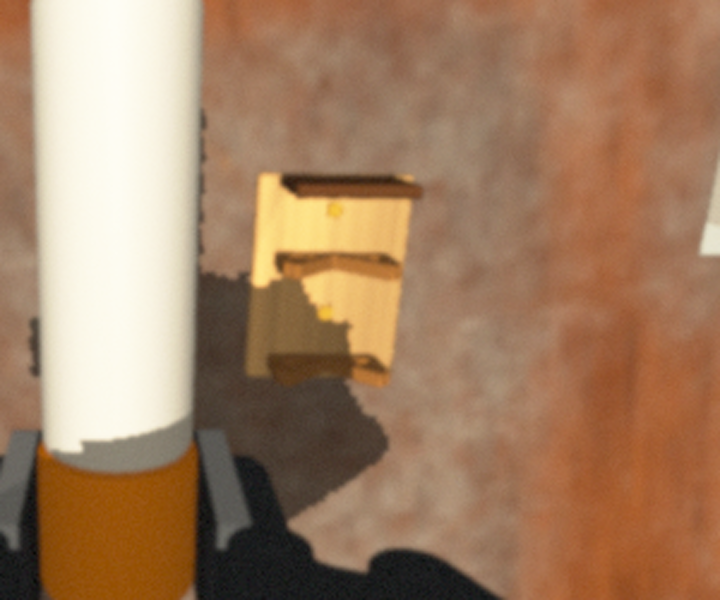

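The rest is clear in this crop. Its base corners are TL (259,173), TR (413,177), BL (246,377) and BR about (391,383). The plate's top right is at (422,191), and the dots on the centre line are at (335,210) and (325,313).

Run:
```python
from fit import *
d=np.load('w8.npz')
pts=[(-41.5,-30,6,259,173),(-41.5,30,6,413,177),(41.5,-30,6,246,377),(-36.5,22,37,423,192),(-36.5,-22,37,288,190),(36.5,22,28,391,382),(-5.5,22,28,402,275)]
def W(q,P):
    c,s=np.cos(q[2]),np.sin(q[2]);return [q[0]+c*P[0]-s*P[1],q[1]+s*P[0]+c*P[1],P[2]]
def cr(d,p):return (proj(d,p)-[210,60])*2.4
def res(q):return np.concatenate([cr(d,W(q,P))-P[3:] for P in pts])
r=least_squares(res,(520,217,np.radians(-98.8)),loss='soft_l1',f_scale=3,x_scale=(1,1,.01));q=r.x
print(q[:2].round(1),np.degrees(q[2]).round(2));print(res(q).reshape(-1,2).round(1).tolist())
for P in[(41.5,30,6),(-28.5,0,6),(10,0,6),(30.5,-22,28),(30.5,22,28),(-11.5,-22,28),(-5.5,-22,28)]:print(P,cr(d,W(q,P)).round())
a=at(d,335/2.4+210,210/2.4+60,6);b=at(d,325/2.4+210,313/2.4+60,6)
Ri=np.array([[np.cos(q[2]),np.sin(q[2])],[-np.sin(q[2]),np.cos(q[2])]])
print('dots in rest frame',Ri@(a[:2]-q[:2]),Ri@(b[:2]-q[:2]))
# same from top camera
t=np.load('top1.npz')
for P in((-41.5,30,6),(41.5,30,6),(41.5,-30,6),(-41.5,-30,6)):print('top',((proj(t,W(q,P))-[115,175])*5+[400,0]).round())
print('seat',W(q,(-28.5,0,30)))
s=state();solve(d,s,(53,255.5,318.5,70.8,64.2))
c=d['pixels'].astype(int)
for row in(70,90,150,210,270,300):print(row,end=' ')
```

```text
[521.6 221. ] -98.83
[[-3.8, -3.1], [0.6, -7.7], [-0.4, -2.0], [-2.1, 2.3], [4.8, 4.8], [0.6, 1.0], [0.7, 0.8]]
(41.5, 30, 6) [392. 375.]
(-28.5, 0, 6) [332. 204.]
(10, 0, 6) [324. 301.]
(30.5, -22, 28) [277. 369.]
(30.5, 22, 28) [393. 368.]
(-11.5, -22, 28) [283. 260.]
(-5.5, -22, 28) [282. 276.]
dots in rest frame [-26.1513577    1.40569902] [15.13727432  0.57364646]
top [493.  42.]
top [687.  72.]
top [660. 213.]
top [464. 181.]
seat [np.float64(525.9260984997159), np.float64(249.1849826338467), 30]
[88.4 18.9 -3.1] [-0.5  1.4 -0.5 -1.3 -1. ] [174.2 175.9]
70 90 150 210 270 300
```

Request:
servo_tool(
  rows=[
    [[0.69,-6,9,5,0,0,0],[0.69,-12,16,15,0,0,0],[0.69,-15,20,22,0,0,0],[0.69,-14,20,25,0,0,0],[0.69,-9,13,22,0,0,0]],
  ],
)

```text
t: 12.05
ee_pos: [510.1, 165.6, 79.9]
tool_rot: [[0.157, 0.988, 0.001], [0.988, -0.157, -0.001], [-0.001, 0.001, -1.0]]
wrist_force: [-0.5, -0.4, 0.0]
grip_width: 0.308
finger_force: 12.2
```

Request:
servo_tool(
  rows=[
    [[0.69,-3.6,4.5,14,0,0,0],[0.69,0,0,8,0,0,0],[0.69,0,0,0,0,0,0],[0.69,0,0,0,0,0,0],[0.69,0,0,0,0,0,0]],
  ],
)

```text
t: 12.55
ee_pos: [512.5, 165.1, 60.1]
tool_rot: [[0.154, 0.988, 0.001], [0.988, -0.154, 0.001], [0.001, 0.001, -1.0]]
wrist_force: [0.2, 0.2, -0.2]
grip_width: 0.311
finger_force: 12.2
```

Run:
```python
from fit import *
d,s=measure('w9');plan([512.7,163.4,60],81.17,1)
# rest edges visible left/right of stick: print rows at base side columns
print([proj(d,p).round(1).tolist() for p in ([526,248.4,60+19],[521.6+.988*30,220.2-.1535*30,6],[521.6-.988*30,220.2+.1535*30,6])])
for q in (100,130,160):
    r=d['pixels'][q].astype(int);print(q,[r[x].tolist() for x in range(190,226,5)],[r[x].tolist() for x in range(294,330,5)])
```

```text
12.6 [512.57720282 165.03512165  60.07930189] [ 0.001  0.001 -1.   ] [ 0.31088937 -0.17435593 -0.49410676] 12.225476503372192 0.30753628115139925
w [3, 5, 52, 255, 320, 335, 336, 337, 350] R drop [(300, 150), (303, 149), (306, 149), (309, 148), (312, 148), (315, 148), (318, 129), (321, 78), (324, 77), (327, 78)]
90 [135, 134, 135, 135, 134, 143, 163, 176, 180, 191, 198, 208, 209, 214, 218, 220, 223, 224] [210, 204, 201, 194, 191, 189, 179, 170, 164, 155, 142, 130, 119, 115, 116, 114, 116, 115]
210 [97, 96, 99, 99, 98, 101, 99, 104, 119, 142, 163, 176, 186, 195, 202, 205, 209, 214] [196, 193, 185, 177, 168, 157, 148, 133, 107, 73, 51, 49, 46, 49, 44, 44, 46, 46]
[-1.6, 0.4, 0.1, -0.0]
[[261.7, 62.7], [311.9, 125.8], [208.4, 125.8]]
100 [[106, 131, 163], [101, 125, 157], [100, 123, 157], [95, 120, 153], [118, 198, 244], [146, 234, 254], [135, 224, 252], [171, 197, 212]] [[88, 132, 167], [113, 190, 238], [112, 189, 238], [114, 193, 240], [98, 126, 160], [101, 127, 161], [95, 120, 154], [92, 117, 149]]
130 [[102, 127, 160], [103, 130, 164], [103, 127, 163], [105, 131, 167], [116, 191, 239], [145, 233, 254], [133, 222, 252], [154, 191, 216]] [[110, 185, 233], [113, 188, 235], [116, 192, 239], [102, 171, 224], [99, 123, 154], [105, 128, 159], [109, 133, 163], [105, 128, 160]]
160 [[99, 126, 157], [103, 130, 164], [105, 130, 168], [103, 130, 166], [100, 151, 200], [142, 232, 254], [128, 222, 252], [139, 191, 227]] [[111, 182, 233], [109, 182, 232], [113, 189, 237], [88, 129, 168], [114, 136, 167], [114, 139, 167], [107, 134, 162], [101, 125, 156]]
```

Run:
```python
from fit import *
d=np.load('w9.npz');im=d['pixels'].astype(int)
q=(521.6,220.2,np.radians(-98.83))
def W(P):
    c,s=np.cos(q[2]),np.sin(q[2]);return [q[0]+c*P[0]-s*P[1],q[1]+s*P[0]+c*P[1],P[2]]
for P in[(-41.5,-28,6),(41.5,-28,6),(-41.5,28,6),(41.5,28,6),(-36.5,21,37),(-41.5,21,37),(-36.5,-21,37)]:print(P,proj(d,W(P)).round(1))
for c in(214,306):
    col=im[:,c-1:c+2].mean(1);print(c,[(r,col[r].round().astype(int).tolist()) for r in list(range(46,84,3))+list(range(176,212,3))])
```

```text
(-41.5, -28, 6) [208.7  48.3]
(41.5, -28, 6) [214.7 194.2]
(-41.5, 28, 6) [311.7  48.3]
(41.5, 28, 6) [305.5 194.2]
(-36.5, 21, 37) [306.4  51.7]
(-41.5, 21, 37) [306.9  39.8]
(-36.5, -21, 37) [215.   51.7]
214 [(46, [81, 106, 140]), (49, [83, 131, 175]), (52, [125, 211, 247]), (55, [136, 226, 253]), (58, [135, 225, 253]), (61, [136, 225, 253]), (64, [135, 224, 253]), (67, [135, 224, 253]), (70, [134, 224, 252]), (73, [133, 223, 253]), (76, [134, 223, 252]), (79, [133, 223, 252]), (82, [135, 225, 252]), (176, [139, 229, 254]), (179, [140, 229, 254]), (182, [139, 228, 254]), (185, [138, 227, 253]), (188, [139, 227, 253]), (191, [130, 218, 251]), (194, [104, 137, 175]), (197, [105, 131, 166]), (200, [99, 126, 166]), (203, [94, 122, 163]), (206, [93, 123, 163]), (209, [98, 126, 165])]
306 [(46, [41, 76, 128]), (49, [41, 74, 123]), (52, [35, 61, 98]), (55, [79, 134, 181]), (58, [62, 106, 139]), (61, [61, 102, 134]), (64, [93, 159, 209]), (67, [106, 182, 233]), (70, [113, 192, 240]), (73, [115, 193, 240]), (76, [113, 193, 240]), (79, [115, 192, 240]), (82, [113, 193, 241]), (176, [99, 165, 215]), (179, [97, 162, 212]), (182, [99, 164, 214]), (185, [95, 160, 209]), (188, [88, 144, 191]), (191, [95, 153, 199]), (194, [93, 130, 168]), (197, [57, 70, 86]), (200, [50, 60, 74]), (203, [51, 61, 75]), (206, [48, 59, 72]), (209, [49, 58, 74])]
```

Request:
servo_tool(
  rows=[
    [[0.69,-1.6,0.4,6,0,0,0],[0.69,0,0,12,0,0,0],[0.69,0,0,14,0,0,0],[0.69,0,0,9,0,0,0],[0.69,0,0,4,0,0,0]],
  ],
)

```text
t: 13.1
ee_pos: [511.4, 162.0, 12.5]
tool_rot: [[0.155, 0.988, -0.002], [0.988, -0.155, -0.001], [-0.001, -0.002, -1.0]]
wrist_force: [-0.4, -0.4, -0.0]
grip_width: 0.312
finger_force: 12.2
```

Request:
servo_tool(
  rows=[
    [[0.69,0,0,1,0,0,0],[0.69,0,0,1,0,0,0],[0.69,0,0,0.5,0,0,0],[0.69,0,0,0,0,0,0],[0.69,0,0,0,0,0,0]],
  ],
)

```text
t: 13.6
ee_pos: [512.7, 162.5, 12.0]
tool_rot: [[0.155, 0.988, 0.0], [0.988, -0.155, 0.0], [0.0, 0.0, -1.0]]
wrist_force: [-0.4, 0.6, -0.0]
grip_width: 0.312
finger_force: 12.2
```

```bash
python3 -c "
from fit import *
d,s=measure('w10')"
```

```text
13.65 [512.6543231  162.51696927  11.96862665] [ 0.  0. -1.] [-0.40112877 -0.26384302 -0.63180364] 12.238031923770905 0.31281701222423935
w [52, 255, 320, 323, 327] R drop [(300, 149), (303, 148), (306, 148), (309, 149), (312, 148), (315, 147), (318, 128), (321, 75), (324, 73), (327, 74)]
90 [133, 134, 138, 134, 135, 145, 157, 175, 183, 192, 199, 204, 212, 214, 218, 221, 223, 223] [210, 203, 198, 194, 189, 185, 179, 168, 162, 154, 141, 118, 91, 84, 102, 109, 114, 114]
210 [27, 23, 32, 33, 30, 34, 33, 45, 93, 131, 163, 176, 187, 193, 200, 206, 209, 212] [192, 188, 179, 176, 167, 158, 148, 126, 102, 70, 42, 29, 31, 30, 29, 27, 26, 37]
```

Request:
servo_tool(
  rows=[
    [[0.69,0.6,0,0.5,0,0,0],[0.69,0,0,0.5,0,0,0],[0.69,0,0,0.5,0,0,0],[0.69,0,0,0,0,0,0],[0.69,0,0,0,0,0,0]],
  ],
)

```text
t: 14.15
ee_pos: [512.8, 163.0, 10.3]
tool_rot: [[0.155, 0.988, 0.0], [0.988, -0.155, 0.0], [0.0, 0.0, -1.0]]
wrist_force: [0.4, -1.2, 1.8]
grip_width: 0.309
finger_force: 12.3
```

```bash
python3 -c "
from fit import *
d,s=measure('w11')"
```

```text
14.2 [512.76760862 163.06456629  10.28335865] [ 0.  0. -1.] [ 0.72848845 -0.47860349  0.20785099] 12.335646450519562 0.3128390603079683
w [52, 256, 321, 325, 327, 328, 329, 330, 331] R drop [(300, 148), (303, 148), (306, 147), (309, 146), (312, 147), (315, 146), (318, 132), (321, 74), (324, 73), (327, 72)]
90 [133, 137, 135, 138, 139, 152, 165, 176, 182, 191, 197, 206, 207, 213, 217, 220, 221, 225] [211, 205, 201, 196, 191, 186, 182, 174, 167, 160, 149, 128, 100, 89, 105, 110, 117, 112]
210 [23, 25, 24, 27, 32, 32, 35, 47, 83, 132, 160, 173, 187, 192, 199, 202, 209, 212] [191, 189, 182, 174, 167, 160, 147, 134, 113, 80, 46, 31, 34, 36, 24, 22, 28, 32]
```

Request:
servo_tool(
  rows=[
    [[0.69,0,0,0.5,0,0,0],[0.69,0,0,0.5,0,0,0],[0.69,0,0,0.5,0,0,0],[0.69,0,0,0,0,0,0],[0.69,0,0,0,0,0,0]],
  ],
)

```text
t: 14.7
ee_pos: [512.7, 162.9, 8.9]
tool_rot: [[0.155, 0.988, 0.0], [0.988, -0.155, -0.0], [0.0, 0.0, -1.0]]
wrist_force: [1.0, -0.6, 4.6]
grip_width: 0.307
finger_force: 12.7
```

```bash
python3 -c "
from fit import *
d,s=measure('w12')"
```

```text
14.75 [512.7153887  162.89163967   8.87577021] [ 0.  0. -1.] [ 0.22966805 -0.90694621  5.85169974] 12.663237601518631 0.3117058708553404
w [53, 258, 321, 326, 327, 328, 332, 348, 349] R drop [(300, 148), (303, 148), (306, 148), (309, 147), (312, 146), (315, 146), (318, 140), (321, 79), (324, 73), (327, 74)]
90 [137, 136, 136, 133, 142, 157, 170, 179, 191, 198, 205, 208, 211, 217, 219, 222, 222, 226] [214, 205, 204, 200, 195, 188, 185, 179, 171, 163, 155, 144, 120, 103, 102, 115, 115, 118]
210 [29, 28, 34, 30, 26, 29, 37, 53, 98, 138, 166, 178, 187, 196, 199, 207, 212, 213] [191, 191, 184, 176, 168, 162, 153, 138, 116, 83, 48, 38, 34, 32, 30, 31, 33, 28]
```

The stick is seated, with about 5 N upward on the wrist. I'll release gently.

Request:
servo_tool(
  rows=[
    [[0.68,0,0,0,0,0,0],[0.66,0,0,0,0,0,0],[0.6,0,0,0,0,0,0],[0.5,0,0,0,0,0,0],[0.3,0,0,0,0,0,0]],
  ],
)

```text
t: 15.25
ee_pos: [512.4, 163.0, 8.6]
tool_rot: [[0.155, 0.988, -0.0], [0.988, -0.155, -0.0], [-0.0, -0.0, -1.0]]
wrist_force: [0.4, -0.2, 0.0]
grip_width: 0.654
finger_force: 0.0
```

Request:
servo_tool(
  rows=[
    [[0.2,0,0,0,0,0,0],[0.2,0,0,-8,0,0,0],[0.2,0,0,-20,0,0,0],[0.2,0,0,-35,0,0,0],[0.2,0,0,-40,0,0,0]],
  ],
)

```text
t: 15.75
ee_pos: [511.7, 162.7, 112.6]
tool_rot: [[0.155, 0.988, -0.002], [0.988, -0.155, -0.001], [-0.001, -0.002, -1.0]]
wrist_force: [1.1, 0.1, -0.8]
grip_width: 0.796
finger_force: 0.0
```

Request:
servo_tool(
  rows=[
    [[0.2,0,0,-40,0,0,0],[0.2,0,0,-20,0,0,0],[0.2,0,0,0,0,0,0],[0.2,0,0,0,0,0,0],[0.2,0,0,0,0,0,0]],
  ],
)

```text
t: 16.25
ee_pos: [511.7, 162.8, 170.8]
tool_rot: [[0.155, 0.988, -0.002], [0.988, -0.155, -0.001], [-0.001, -0.002, -1.0]]
wrist_force: [-0.1, 0.4, -0.4]
grip_width: 0.803
finger_force: 0.0
```

Run:
```python
from fit import *
d=snap('wrist','w13');s=state();print(s['t'],s['ee_pos'],s['wrist_force'],s['finger_force'],s['grip_width'])
im=d['pixels'].astype(int)
q=(521.6,220.2,np.radians(-98.83))
def W(P):
    c,s=np.cos(q[2]),np.sin(q[2]);return [q[0]+c*P[0]-s*P[1],q[1]+s*P[0]+c*P[1],P[2]]
for n,P in dict(bottop=(-28.5,0,42.5),seam=(41.5,0,43.5),end=(67.5,0,43.5),platein=(-36.5,0,37)).items():print(n,proj(d,W(P)).round(1))
B,G,R=[im[...,i] for i in range(3)]
o=((R>110)&(B<.2*R)&(G>.4*R)&(G<.68*R)).astype(np.uint8);o[:, :200]=0;o[:,330:]=0
n,l,st,c=cv2.connectedComponentsWithStats(o);i=1+st[1:,4].argmax();print('orange',st[i],c[i])
u=int(c[i][0]);col=im[:,u-3:u+4].mean(1)
print(u,[(r,col[r].round().astype(int).tolist()) for r in range(st[i][1]-130,st[i][1]+10,4)])
for r in (st[i][1]-15,st[i][1]-60,st[i][1]-90):print(r,np.where((B[r]>.7*R[r])&(R[r]>90))[0][[0,-1]],[int(B[r,x]) for x in range(u-30,u+31,3)])
cv2.imwrite('pics/fin.png',d['pixels'])
```

```text
16.3 [511.66007663 162.71368307 170.59520884] [ 0.32913584 -0.37730533 -0.09251636] 0.0 0.7993263945371194
bottop [260.5  74.9]
seam [260.5 165. ]
end [260.5 195.1]
platein [260.5  64.2]
orange [245 164  31  31 815] [259.55092025 179.56319018]
259 [(34, [95, 118, 148]), (38, [91, 114, 145]), (42, [90, 114, 148]), (46, [90, 114, 148]), (50, [95, 120, 152]), (54, [99, 122, 153]), (58, [75, 96, 129]), (62, [39, 72, 122]), (66, [22, 38, 59]), (70, [60, 98, 129]), (74, [121, 199, 241]), (78, [236, 249, 252]), (82, [238, 250, 252]), (86, [237, 249, 252]), (90, [237, 249, 252]), (94, [236, 249, 252]), (98, [235, 249, 252]), (102, [235, 249, 251]), (106, [235, 248, 252]), (110, [234, 248, 252]), (114, [234, 248, 251]), (118, [233, 248, 251]), (122, [233, 247, 251]), (126, [232, 247, 251]), (130, [231, 247, 250]), (134, [231, 246, 251]), (138, [230, 246, 250]), (142, [229, 245, 250]), (146, [229, 245, 250]), (150, [228, 245, 249]), (154, [228, 244, 249]), (158, [227, 244, 249]), (162, [225, 243, 248]), (166, [36, 161, 251]), (170, [0, 174, 254])]
149 [246 274] [122, 133, 95, 42, 44, 54, 164, 203, 220, 226, 230, 227, 218, 203, 176, 119, 49, 38, 45, 83, 101]
104 [121 511] [130, 137, 89, 52, 58, 55, 167, 206, 223, 231, 236, 237, 227, 214, 194, 153, 63, 53, 53, 52, 100]
74 [188 511] [126, 125, 118, 126, 131, 121, 129, 135, 140, 131, 117, 117, 127, 124, 110, 103, 113, 113, 111, 96, 98]
```

The final wrist image has the stick's bottom, seam and cap end at rows 76, 164 and 195. The seated prediction was 75, 165 and 195, so it lies where it should and nothing is touching it.

```bash
python3 -c "
from station import sign_off
print(sign_off())"
```

```text
the job is handed in; nothing more can be done
None
```

The glue stick was pivoted down between the fingers and now lies on both saddles, cap out over the +x end and its bottom end about 8–9 mm short of the dark plate. It has been released and the job handed in at about 16 s. The last few degrees of levelling needed a brief 6° tilt of the gripper, which was then straightened with the stick just off the table, about 1.5° short of level until it was seated.

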